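# Fit the cutter post into its spring clamp holder

### The job

Get the cutter post ready on the pastry bench: take the green dust cap off the steel clamp holder and stand it, knob up, on the table clear of the holder. Then draw the cutter post (blond handle, steel collar) from the wooden block and slide it gently down into the holder, past the side spring plunger, until it just bottoms on the stop hidden inside (set deeper or shallower each time, so feel for it), and let go of it without forcing it. Leave everything else where it is.

Things in the scene. Friction and masses are not known exactly. Their poses are not given: they have to be found in the camera images.
- holder: Clamp holder, fixed: white plate 100 x 100 x 14 mm, in its middle an upright steel sleeve, outer diameter 42, bore 22, rim 90 mm above the table. On its +x side a dark barrel (reaching 48 mm from the axis, 66 mm up) with a red button houses a spring plunger whose ball nose sticks 7 mm into the bore 24 mm below the rim. Origin at the centre of the underside, z up.
- holder_mouth (a point): Centre of the sleeve's rim, at the top of the bore, 90 mm above the table; z up along the bore.
- plunger (a joint): How far the side spring plunger is pushed back out of the bore, m: 0 with the bore empty, about 0.0035 to 0.006 while it grips the shank. It presses 6 N at 0 and 1 N more per mm. Pushing the post in takes up to about 10 N while its tapered foot forces the ball back, then 2 to 9 N of steady friction.
- cap_mid (a point): Green plastic dust cap, half-way up it (24.5 mm above its lower rim). Round lid 54 mm across and 15 mm high whose 10 mm skirt sits loosely over the sleeve (1.5 to 2 mm play, 50 g), with an upright round knob on top, 24 mm across and 34 mm high (total height 49). z up. On the holder its lower rim is 80 mm above the table.
- block: Wooden storage block fixed to the table, 64 (x) x 150 (y) x 78 mm high, with two upright holes 24 mm wide and 72 mm deep at y = -40 and +40 mm: one holds the cutter post, the other the tamper. Origin at the centre of its underside, z up.
- post_mid (a point): Cutter post, half-way up (82 mm above its foot). Plain steel shank 20 mm thick, 66 mm long, foot tapering to 8 mm over the lowest 12 mm; steel collar 36 mm across, 66 to 72 mm up; round blond handle 26 mm across, 72 to 156 mm up, blue band, top at 164. 0.13 to 0.25 kg. z points to the handle. In the block its collar rests on the block's top.
- post_collar (a point): Centre of the underside of the post's collar, 66 mm above its foot. z along the post.
- tamper: Dark wooden tamper with a ball head, standing in the other hole of the block, 129 mm long; origin at its foot. To be left alone.
- cutter_a: Steel ring cutter, 70 mm across, 30 mm high, open; to be left alone.
- cutter_b: Copper ring cutter, 52 mm across, 30 mm high, open; to be left alone.
- bowl: White bowl, 130 mm across, 60 mm high; to be left alone.
- scraper: Steel dough scraper with red grip, 110 mm, lying flat; to be left alone.
- jar: Amber jar, 80 mm across, 110 mm high; to be left alone.
- brush: Pastry brush lying flat; to be left alone.
- seat (a joint): Sprung pin on top of the hidden stop disc in the bore: how far the post's foot has pushed it down, m. 0 free, 0.004 when the foot is hard down on the disc (pin spring 1 to 2.6 N). The disc lies 40 to 62 mm below the holder's rim, unknown each time, so the bottomed post's collar ends 4 to 26 mm above the rim. On the disc the push rises steeply (about 10 N per mm or more).

How it is judged:
By the outcome, as a careful person would: the job done as asked, in the order asked, and still so for the second after the job is handed in, with the robot touching nothing.
It also fails if it takes over 72 s, if anything falls off the work surface, if the arm or the gripper's body presses on something with over 40 N, if the wrist force passes 120 N, or if a joint passes its speed limit or range.

### The arm

A 6-joint arm with a two-finger parallel gripper is mounted at the origin on the work surface. World frame = base frame: x ahead of the robot, y to its left, z up, the work surface at z = 0. Lengths are in m, angles in rad, forces in N, time in s.
With the tool pointing down it reaches from about 0.3 to 0.875 m from the base axis. Payload 4.2 kg.
Tool frame: the origin (TCP) lies on the centre line of the jaws, within the pads' length; the fingertips stand 22 mm ahead of it and the grasp point (between the pads) lies 3 mm ahead of it; z points along the fingers, x is the direction in which the jaws open and shut, and the axes are right-handed (so a half turn about z gives the same grasp; the last joint's range is limited). The gripper opens to 85 mm and grips with 20 to 120 N. Pads are 22 mm wide; open, the fingers measure 114 mm over their backs; the gripper's body (76 mm by 85 mm) begins 54 mm behind the grasp point. The pads swing forward as they close: fully open they stand 13 mm farther back than shut.
Start: joints at [-1.222, 0.32, 1.565, -0, 1.257, -0.02], TCP at [0.207, -0.536, 0.228] pointing down, gripper open.
Joint ranges: [-3.11, 3.11], [-0.84, 2.01], [0.21, 2.61], [-1.34, 4.49], [0.05, 2.63], [-2.56, 2.56]. Speed limits (rad/s): [2.57, 2.57, 3.14, 3.14, 3.14, 3.14].

### API

Orientations are given as [roll, pitch, yaw] about the fixed x, y, z axes, in that order (R = Rz(yaw) Ry(pitch) Rx(roll)).
In Python, from workcell import sensors, eyes, workorder gives the robot as it stands.
- The arm moves only by the shell command python3 -m creep 'ROWS' [FORCE]. ROWS is JSON, a list of rows, each an object with "claw": the closure, from 0 (fully open) to 1 (shut); "translation": the shift along the tool's x, y, z in cm, a list of three; "turn": the turn about the tool's z in rad. A call has 1 to 10 rows; each row is the pose to reach, as a shift and turn from the pose measured when the call began, along the tool's axes at that moment; what a row does not reach only later rows make up. A row lasts 1/10 s, in which the tool goes at most 50 mm and 8.59 degrees, less where a joint would pass 70% of its speed; a pose out of reach is approached as far as the arm can. A call with a gripper value outside its range is refused whole. The fingers move at their own pace and stop on an object; FORCE is the grip in N (left out, the last holds). Time passes only in rows, so rows that repeat a pose let the fingers close. It gives the time, the measured TCP pose, the force and the opening at its end, in the units of the state.
- sensors.get_obs(): the state, without advancing time (a new reading comes with each control period).
- eyes.read_camera(name): name is "scene" or "top" or "wrist"; returns a dict with "frame" (384x512x3 uint8, red, green, blue), "K" (3x3 intrinsics, pixels), "R" (3x3) and "t" (3): a world point X has camera coordinates R X + t; the wrist camera has in their place "T_tool_cam" (4x4, takes a point from camera to tool coordinates, whose origin is the TCP and whose axes are the tool frame's). Camera axes: x right, y down, z forward; pixel columns grow to the right and rows downward; lengths in m; the calibration is good to about 2 mm. A picture is of the moment at which its call begins: read the wrist's pose just before it. There is no depth.
- workorder.hand_in(): hands the job in, once; it reports no verdict.
The state is a dict: "time_s": time; "q": joint angles; "qvel": joint speeds; "joint_torque": joint torques, N m; "tool_pos": TCP position; "eef_rot": TCP orientation; "contact_force": force on the tool from outside, world axes, zero at the start; "ft_torque": the same for the moment, N m; "gripper_width": finger opening in m.
Only numpy, scipy, OpenCV 4.12 (cv2) and the standard library are available. Lean on these libraries where they do the work, as an engineer would, in place of code of your own. Each camera call takes 0.05 s, during which the arm holds its last target. There are 200 camera calls.

## Working session

There is one attempt and no reset: what is moved stays moved. The work goes in short steps, Python scripts to look and compute and a shell command to move; the robot and the scene stay as the last step left them, time stands still between calls to the robot, and variables do not carry over. Pictures are saved under pics/ and viewed, about 8 in all and at most 12, crops included, and the job is handed in when it is done.

```bash
mkdir -p pics; ls; python3 - <<'E'
from workcell import sensors,eyes
import cv2,numpy as np
o=sensors.get_obs(); print({k:np.round(v,3) for k,v in o.items()})
fs=[]
for n in("scene","top"):
    c=eyes.read_camera(n); f=c["frame"]; cv2.imwrite(f"pics/{n}0.png",f[:,:,::-1]); np.savez(f"{n}.npz",**{k:c[k] for k in("K","R","t","frame")})
    print(n,c["K"].round(1).tolist(),c["R"].round(3).tolist(),c["t"].round(3).tolist())
E
```

```text
pics
{'time_s': np.float64(0.0), 'q': array([-1.222,  0.32 ,  1.566, -0.   ,  1.257, -0.02 ]), 'qvel': array([ 0.001, -0.001, -0.001,  0.002, -0.   ,  0.002]), 'joint_torque': array([-1.0000e-03, -4.1552e+01, -2.3416e+01,  0.0000e+00,  8.0000e-03,
       -0.0000e+00]), 'tool_pos': array([ 0.207, -0.536,  0.227]), 'eef_rot': array([-3.142e+00,  2.000e-03, -1.202e+00]), 'contact_force': array([ 0.012,  0.621, -0.066]), 'ft_torque': array([ 0.013,  0.036, -0.011]), 'gripper_width': np.float64(0.086)}
scene [[465.7, 0.0, 259.5], [0.0, 465.7, 198.5], [0.0, 0.0, 1.0]] [[-0.691, 0.723, 0.002], [0.411, 0.394, -0.822], [-0.595, -0.567, -0.569]] [0.414, -0.158, 1.744]
top [[413.8, 0.0, 252.6], [0.0, 413.8, 190.8], [0.0, 0.0, 1.0]] [[0.011, -1.0, -0.021], [-0.983, -0.007, -0.185], [0.185, 0.023, -0.982]] [-0.0, 0.575, 1.391]
```

View pics/scene0.png

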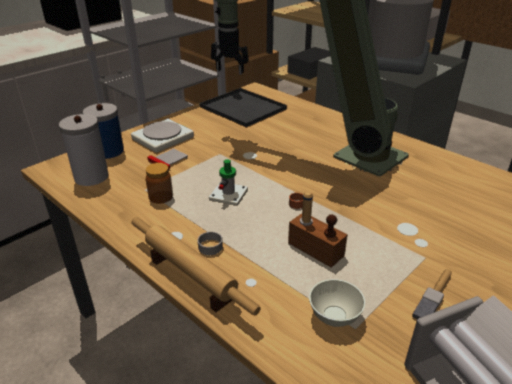

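View pics/top0.png

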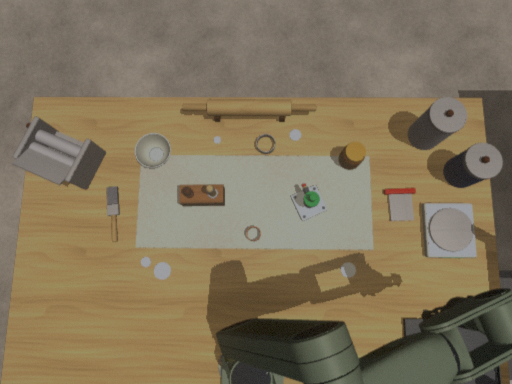

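The scene view shows the holder with its green cap (229,175). The block is at (318,240), with the post at (307,208) and the tamper at (331,225). The top view shows the cap at (312,198), the block at (201,195) and the post near (211,190). Next I'll measure, with crops.

```bash
cat > h.py <<'E'
import numpy as np,cv2
def load(n): return dict(np.load(f"{n}.npz"))
def ray(c,p):
    d=c["R"].T@np.linalg.inv(c["K"])@np.array([p[0],p[1],1.]); return -c["R"].T@c["t"],d
def plane(c,p,z):
    o,d=ray(c,p); return o+d*(z-o[2])/d[2]
def tri(c1,p1,c2,p2):
    o,d=ray(c1,p1);a,b=ray(c2,p2); s=np.linalg.lstsq(np.c_[d,-b],a-o,rcond=None)[0]
    x,y=o+s[0]*d,a+s[1]*b; return (x+y)/2,np.linalg.norm(x-y)
def proj(c,X):
    v=c["K"]@(c["R"]@np.asarray(X)+c["t"]); return v[:2]/v[2]
def mask(f,lo,hi): return cv2.inRange(cv2.cvtColor(np.ascontiguousarray(f),cv2.COLOR_RGB2HSV),lo,hi)
E
python3 - <<'E'
from h import *
S,T=load("scene"),load("top")
for n,c in(("s",S),("t",T)):
    m=mask(c["frame"],(45,80,40),(85,255,255)); k,l,st,ce=cv2.connectedComponentsWithStats(m)
    for i in range(1,k):
        if st[i,4]>15: print(n,"green",st[i],ce[i].round(1))
T_=T["frame"][170:225,165:340,::-1]; S_=S["frame"][145:270,195:355,::-1]
a=cv2.resize(T_,None,fx=4.5,fy=4.5,interpolation=cv2.INTER_CUBIC); b=cv2.resize(S_,None,fx=2.7,fy=2.7,interpolation=cv2.INTER_CUBIC)
w=max(a.shape[1],b.shape[1]); pad=lambda i:cv2.copyMakeBorder(i,0,0,0,w-i.shape[1],cv2.BORDER_CONSTANT)
cv2.imwrite("pics/crop1.png",np.vstack([pad(a),pad(b)]))
E
```

```text
s green [219 159  17  20 207] [227.1 169.8]
t green [304 192  16  15 185] [311.1 198.7]
```

View pics/crop1.png

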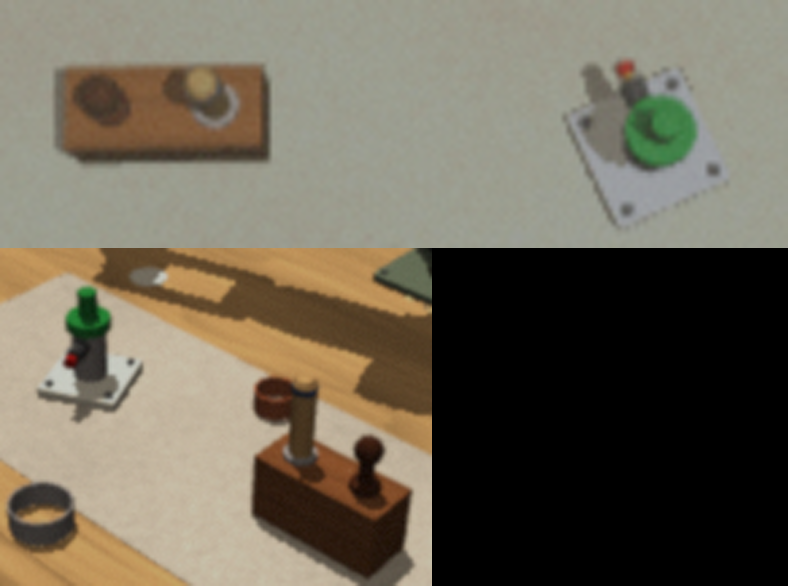

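Crop in original pixels: in the top view the knob top is at (313,197.6), the lid at (311.7,199.3), the post top at (210.1,188.7) and the collar at (212.6,192.9). In the scene view the knob top is at (227.2,161.7), the post top at (307.6,195) and the collar at (306.1,220.9).

```bash
python3 - <<'E'
from h import *
S,T=load("scene"),load("top"); r=lambda v:np.round(v,4)
print("knob",r(plane(T,(313,197.6),.129)),r(plane(S,(227.2,161.7),.129)),tri(T,(313,197.6),S,(227.2,161.7)))
print("lid",r(plane(T,(311.7,199.3),.095)))
print("post top",r(plane(T,(210.1,188.7),.176)),r(plane(S,(307.6,195),.176)),tri(T,(210.1,188.7),S,(307.6,195)))
print("collar",r(plane(T,(212.6,192.9),.084)),r(plane(S,(306.1,220.9),.08)))
u=lambda x,y:(165+x/4.5,170+y/4.5)
for p in [(566,118),(680,68),(728,182),(622,226)]: print("plate",r(plane(T,u(*p),.014)))
for p in [(65,67),(265,67),(268,150),(72,150)]: print("block",r(plane(T,u(*p),.078)))
print("button",r(plane(T,u(625,69),.055)))
for p in [(252,233),(265,144)]: print("rings",r(plane(T,p,.015)))
E
```

```text
knob [ 0.5389 -0.196   0.129 ] [ 0.5472 -0.1902  0.129 ] (array([ 0.5402674 , -0.19713646,  0.12317194]), np.float64(0.0010670948259311386))
lid [ 0.5389 -0.1958  0.095 ]
post top [0.5574 0.1379 0.176 ] [0.5737 0.1482 0.176 ] (array([0.55995324, 0.13878529, 0.16473382]), np.float64(0.0012731303106304052))
collar [0.5606 0.1406 0.084 ] [0.5615 0.1405 0.08  ]
plate [ 0.5632 -0.1312  0.014 ]
plate [ 0.6043 -0.2222  0.014 ]
plate [ 0.5129 -0.2583  0.014 ]
plate [ 0.4774 -0.1746  0.014 ]
block [0.589 0.257 0.078]
block [0.59   0.1032 0.078 ]
block [0.5257 0.0994 0.078 ]
block [0.5246 0.2488 0.078 ]
button [ 0.5948 -0.1742  0.055 ]
rings [0.4306 0.0059 0.015 ]
rings [ 0.7565 -0.0381  0.015 ]
```

```bash
cat >> h.py <<'E'
from scipy.spatial.transform import Rotation as Ro
from workcell import sensors,eyes
def st():
    o=sensors.get_obs(); return o,np.array(o["tool_pos"]),Ro.from_euler("xyz",o["eef_rot"]).as_matrix()
def go(x,y,z,yaw=0.):
    o,p,R=st(); d=R.T@(np.array([x,y,z])-p)*100
    x=R[:,0]; print("rows shift cm",d.round(2).tolist(),"turn",round(np.arctan2(x[1],x[0])-yaw,3),"| t",round(o["time_s"],2),"tcp",p.round(4).tolist(),"rpy",np.round(o["eef_rot"],3).tolist(),"F",np.round(o["contact_force"],1).tolist(),"w",round(o["gripper_width"],4))
def wrist(name):
    o,p,R=st(); c=eyes.read_camera("wrist"); M=np.eye(4);M[:3,:3]=R;M[:3,3]=p; W=np.linalg.inv(M@c["T_tool_cam"])
    np.savez(name+".npz",K=c["K"],R=W[:3,:3],t=W[:3,3],frame=c["frame"]); cv2.imwrite(f"pics/{name}.png",c["frame"][:,:,::-1]); return load(name)
E
python3 -c "
from h import *
go(.5,-.196,.26,0)"
```

```text
rows shift cm [-21.16, -39.57, -3.28] turn -1.202 | t 0.1 tcp [0.2071, -0.5359, 0.2269] rpy [-3.142, 0.002, -1.202] F [0.3, 0.7, -0.7] w 0.0852
```

```bash
python3 -m creep '[{"claw":0,"translation":[-2,-4,-3.3],"turn":-0.1},{"claw":0,"translation":[-5,-8,-3.3],"turn":-0.25},{"claw":0,"translation":[-7,-12,-3.3],"turn":-0.4},{"claw":0,"translation":[-9,-16,-3.3],"turn":-0.55},{"claw":0,"translation":[-11,-20,-3.3],"turn":-0.7},{"claw":0,"translation":[-13,-24,-3.3],"turn":-0.85},{"claw":0,"translation":[-15,-28,-3.3],"turn":-1.0},{"claw":0,"translation":[-17,-32,-3.3],"turn":-1.1},{"claw":0,"translation":[-19,-36,-3.3],"turn":-1.2},{"claw":0,"translation":[-21.2,-39.6,-3.3],"turn":-1.2}]' && python3 -m creep '[{"claw":0,"translation":[0,0,0],"turn":0},{"claw":0,"translation":[0,0,0],"turn":0}]'
python3 -c "
from h import *
go(.539,-.196,.16,0)
c=wrist('w1'); print(proj(c,(.539,-.196,.129)),proj(c,(.539,-.196,.095)))
m=mask(c['frame'],(45,80,40),(85,255,255));print(cv2.connectedComponentsWithStats(m)[2:])"
```

```text
time_s: 1.1
tool_pos: [0.5012, -0.1938, 0.2598]
eef_rot: [-3.14, 0.001, -0.0]
contact_force: [0.2, 0.6, 0.1]
gripper_width: 0.0856
time_s: 1.3
tool_pos: [0.5012, -0.1931, 0.2592]
eef_rot: [-3.14, 0.003, 0.002]
contact_force: [-0.5, 0.5, 0.1]
gripper_width: 0.0853
rows shift cm [3.8, 0.31, 9.91] turn 0.002 | t 1.3 tcp [0.5012, -0.1931, 0.2592] rpy [-3.14, 0.003, 0.002] F [-0.5, 0.5, 0.1] w 0.0853
[291.05071963 185.33269755] [287.26291618 178.42592228]
(array([[     0,      0,    512,    384, 195140],
       [   268,    156,     45,     44,   1468]], dtype=int32), array([[255.23878754, 191.6032182 ],
       [290.22275204, 177.77929155]]))
```

View pics/w1.png

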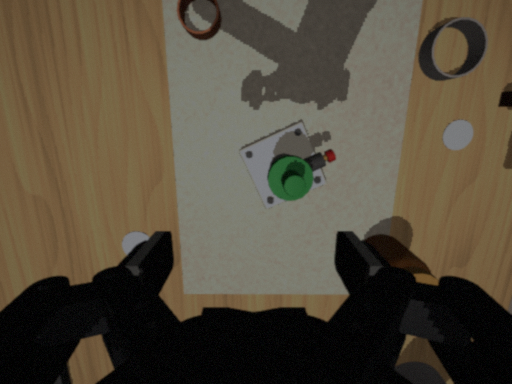

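The wrist view shows the cap lid at (290,178), its knob top at about (294,181), the plunger button at (330,156) and the jar at lower right. This agrees with the top view to within about 3 px.

```bash
python3 -c "
from h import *
c=load('w1'); f=c['frame'][140:220,250:345]
cv2.imwrite('pics/w1c.png',cv2.resize(f[:,:,::-1],None,fx=7,fy=7,interpolation=cv2.INTER_CUBIC))
m=mask(c['frame'],(45,80,40),(85,255,255)); k=cv2.findContours(m,0,2)[0]; print(cv2.minEnclosingCircle(max(k,key=len)))
print(plane(c,(290.2,177.8),.09).round(4),plane(c,(290.2,177.8),.095).round(4),plane(c,(294.5,182),.129).round(4), c['K'][0,0], -c['R'].T@c['t'])"
```

```text
((290.5, 177.64285278320312), 22.818145751953125)
[ 0.5431 -0.1963  0.09  ] [ 0.5424 -0.1952  0.095 ] [ 0.5425 -0.1924  0.129 ] 269.83900109984546 [ 0.50034532 -0.12807582  0.40538372]
```

View pics/w1c.png

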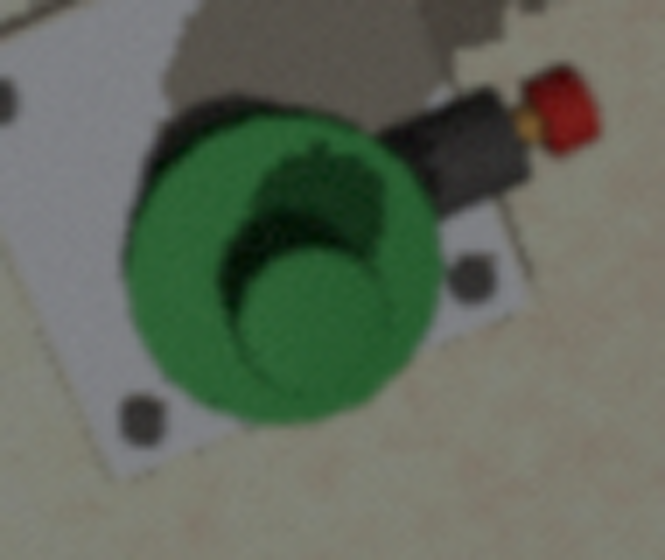

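```bash
python3 -m creep '[{"claw":0,"translation":[2,0.1,2],"turn":0},{"claw":0,"translation":[4,0.25,4],"turn":0},{"claw":0,"translation":[4,0.25,7],"turn":0},{"claw":0,"translation":[4,0.25,10],"turn":0},{"claw":0,"translation":[4,0.25,12],"turn":0},{"claw":0,"translation":[4,0.25,13],"turn":0},{"claw":0,"translation":[4,0.25,13.7],"turn":0},{"claw":0,"translation":[4,0.25,13.7],"turn":0}]' 
python3 -m creep '[{"claw":0.7,"translation":[0,0,0],"turn":0},{"claw":0.7,"translation":[0,0,0],"turn":0},{"claw":1,"translation":[0,0,0],"turn":0},{"claw":1,"translation":[0,0,0],"turn":0},{"claw":1,"translation":[0,0,0],"turn":0},{"claw":1,"translation":[0,0,0],"turn":0}]' 25
python3 -c "
from h import *
go(.4,-.28,.041,0)"
```

```text
time_s: 2.15
tool_pos: [0.54, -0.1969, 0.1221]
eef_rot: [-3.14, 0.003, -0.001]
contact_force: [0.1, -0.5, 0.4]
gripper_width: 0.0858
time_s: 2.75
tool_pos: [0.5405, -0.197, 0.1227]
eef_rot: [-3.141, 0.001, -0.0]
contact_force: [0.0, 1.1, 2.5]
gripper_width: 0.0217
rows shift cm [-14.03, 8.31, 8.19] turn -0.0 | t 2.75 tcp [0.5405, -0.197, 0.1227] rpy [-3.141, 0.001, -0.0] F [0.0, 1.1, 2.5] w 0.0217
```

```bash
python3 -m creep '[{"claw":1,"translation":[0,0,-0.5],"turn":0},{"claw":1,"translation":[0,0,-1],"turn":0},{"claw":1,"translation":[0,0,-2],"turn":0},{"claw":1,"translation":[0,0,-3],"turn":0},{"claw":1,"translation":[0,0,-4],"turn":0},{"claw":1,"translation":[0,0,-4],"turn":0}]' 30
python3 -c "
from h import *
c=wrist('w2');cv2.imwrite('pics/w2c.png',c['frame'][100:380,100:420,::-1])
go(.4,-.28,.041,0)"
```

```text
time_s: 3.35
tool_pos: [0.5416, -0.1975, 0.1649]
eef_rot: [3.141, -0.002, -0.0]
contact_force: [0.2, 0.2, -1.4]
gripper_width: 0.0216
rows shift cm [-14.11, 8.29, 12.28] turn -0.0 | t 3.4 tcp [0.541, -0.1972, 0.1639] rpy [-3.141, -0.001, -0.0] F [0.1, 0.6, -1.3] w 0.0213
```

View pics/w2c.png

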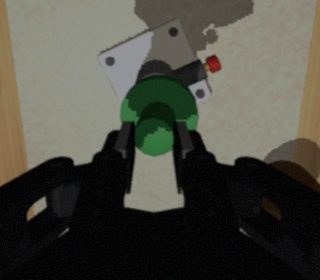

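```bash
python3 -m creep '[{"claw":1,"translation":[-1,0.6,0],"turn":0},{"claw":1,"translation":[-4,2.4,0],"turn":0},{"claw":1,"translation":[-7,4.2,0],"turn":0},{"claw":1,"translation":[-10,6,1],"turn":0},{"claw":1,"translation":[-13,7.5,3],"turn":0},{"claw":1,"translation":[-14.1,8.3,5],"turn":0},{"claw":1,"translation":[-14.1,8.3,7],"turn":0},{"claw":1,"translation":[-14.1,8.3,9],"turn":0},{"claw":1,"translation":[-14.1,8.3,11],"turn":0},{"claw":1,"translation":[-14.1,8.3,11.6],"turn":0}]'
python3 -m creep '[{"claw":1,"translation":[0,0,0],"turn":0},{"claw":1,"translation":[0,0,0],"turn":0}]'
python3 -c "
from h import *
c=load('w2'); print(proj(c,(.541,-.197,.171))-[100,100], plane(c,(255,230),.171))
go(.4,-.28,.0427,0)"
```

```text
time_s: 4.4
tool_pos: [0.3978, -0.2793, 0.0458]
eef_rot: [-3.139, 0.004, -0.001]
contact_force: [-0.4, -0.7, -1.0]
gripper_width: 0.0216
time_s: 4.6
tool_pos: [0.3976, -0.2794, 0.0461]
eef_rot: [-3.138, 0.004, -0.001]
contact_force: [0.3, 0.3, 0.7]
gripper_width: 0.0214
[154.86563082 137.30575004] [ 0.541079  -0.1925655  0.171    ]
rows shift cm [0.24, 0.07, 0.34] turn -0.001 | t 4.6 tcp [0.3976, -0.2794, 0.0461] rpy [-3.138, 0.004, -0.001] F [0.3, 0.3, 0.7] w 0.0214
```

```bash
python3 -m creep '[{"claw":1,"translation":[0,0,0.1],"turn":0},{"claw":1,"translation":[0,0,0.2],"turn":0},{"claw":1,"translation":[0,0,0.2],"turn":0}]'
python3 -m creep '[{"claw":1,"translation":[0,0,0.05],"turn":0},{"claw":1,"translation":[0,0,0.1],"turn":0},{"claw":1,"translation":[0,0,0.1],"turn":0}]'
```

```text
time_s: 4.9
tool_pos: [0.3978, -0.2795, 0.0445]
eef_rot: [-3.139, 0.003, -0.001]
contact_force: [-0.3, -0.5, -0.9]
gripper_width: 0.0218
time_s: 5.2
tool_pos: [0.3979, -0.2795, 0.0435]
eef_rot: [-3.139, 0.003, -0.001]
contact_force: [-0.0, -0.5, 0.2]
gripper_width: 0.0211
```

```bash
python3 -m creep '[{"claw":1,"translation":[0,0,0.05],"turn":0},{"claw":1,"translation":[0,0,0.08],"turn":0},{"claw":1,"translation":[0,0,0.08],"turn":0}]'
python3 -m creep '[{"claw":1,"translation":[0,0,0.05],"turn":0},{"claw":1,"translation":[0,0,0.08],"turn":0},{"claw":1,"translation":[0,0,0.08],"turn":0}]'
```

```text
time_s: 5.5
tool_pos: [0.3983, -0.2798, 0.0431]
eef_rot: [-3.14, 0.002, -0.001]
contact_force: [0.7, 0.6, 4.0]
gripper_width: 0.0214
time_s: 5.8
tool_pos: [0.3987, -0.28, 0.0429]
eef_rot: [-3.14, 0.001, -0.001]
contact_force: [-0.1, 0.2, 7.3]
gripper_width: 0.0214
```

```bash
python3 -m creep '[{"claw":0.6,"translation":[0,0,-0.03],"turn":0},{"claw":0,"translation":[0,0,-0.03],"turn":0},{"claw":0,"translation":[0,0,-0.03],"turn":0},{"claw":0,"translation":[0,0,-0.03],"turn":0},{"claw":0,"translation":[0,0,-0.03],"turn":0},{"claw":0,"translation":[0,0,-2],"turn":0},{"claw":0,"translation":[0,0,-6],"turn":0},{"claw":0,"translation":[0,0,-10],"turn":0},{"claw":0,"translation":[0,0,-14],"turn":0},{"claw":0,"translation":[4,-2,-18],"turn":0}]'
python3 -m creep '[{"claw":0,"translation":[6,-4,-3],"turn":0},{"claw":0,"translation":[10,-5,-3.5],"turn":0},{"claw":0,"translation":[10,-5,-3.5],"turn":0},{"claw":0,"translation":[10,-5,-3.5],"turn":0},{"claw":0,"translation":[10,-5,-3.5],"turn":0},{"claw":0,"translation":[10,-5,-3.5],"turn":0}]'
python3 -c "
from h import *
c=wrist('w3'); go(.541,-.195,.26)
print(proj(c,(.541,-.195,.09)))
q=proj(c,(.541,-.195,.09)).astype(int); x,y=q-[50,40]; print(x,y)
a=cv2.resize(c['frame'][y:y+80,x:x+100,::-1],None,fx=5,fy=5,interpolation=cv2.INTER_CUBIC)
b=c['frame'][:,:,::-1][100:384,:300]
cv2.imwrite('pics/w3c.png',np.hstack([a,cv2.copyMakeBorder(b,0,400-284,0,0,0)]))"
```

```text
time_s: 6.8
tool_pos: [0.4302, -0.2646, 0.2185]
eef_rot: [3.141, 0.002, -0.005]
contact_force: [1.5, -1.9, 0.7]
gripper_width: 0.0851
time_s: 7.4
tool_pos: [0.5292, -0.2154, 0.2528]
eef_rot: [-3.142, 0.003, -0.006]
contact_force: [-0.8, 0.4, -0.2]
gripper_width: 0.0856
rows shift cm [1.17, -2.06, -0.71] turn -0.006 | t 7.45 tcp [0.5292, -0.2155, 0.2529] rpy [3.141, 0.003, -0.006] F [-0.3, -0.2, 0.6] w 0.0853
[265.46379312 158.55475111]
215 118
```

View pics/w3c.png

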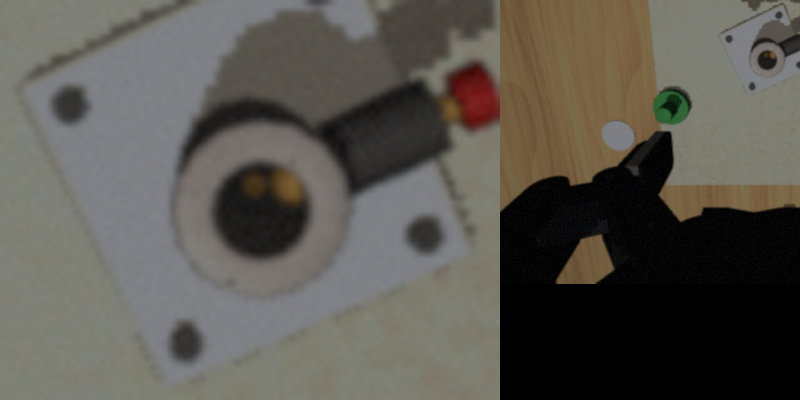

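The cap stands knob up on the table at (671,105) in the montage. The bore is open, with its centre at wrist pixel (267.4,160).

```bash
python3 -m creep '[{"claw":0,"translation":[0,-3,-3],"turn":0},{"claw":0,"translation":[0.5,-7,-5],"turn":0},{"claw":0,"translation":[1,-11,-5],"turn":0},{"claw":0,"translation":[1,-15,-5],"turn":0},{"claw":0,"translation":[1,-19,-5],"turn":0},{"claw":0,"translation":[1,-23,-5],"turn":0},{"claw":0,"translation":[1,-27,-5],"turn":0},{"claw":0,"translation":[1,-31,-5],"turn":0},{"claw":0,"translation":[1,-33,-5],"turn":0},{"claw":0,"translation":[1,-33.5,-5],"turn":0}]'
python3 -m creep '[{"claw":0,"translation":[0,0,0],"turn":0},{"claw":0,"translation":[0,0,0],"turn":0}]'
python3 -c "
from h import *
w=load('w3'); print('bore',plane(w,(267.4,160),.09).round(4))
c=wrist('w4'); go(.56,.140,.30)
q=proj(c,(.56,.14,.12)).astype(int); x,y=q-[70,60]; print(x,y,proj(c,(.56,.14,.176)),proj(c,(.56,.14,.084)))
cv2.imwrite('pics/w4c.png',cv2.resize(c['frame'][y:y+120,x:x+140,::-1],None,fx=5,fy=5,interpolation=cv2.INTER_CUBIC))"
```

```text
time_s: 8.45
tool_pos: [0.5406, 0.1206, 0.3026]
eef_rot: [-3.142, 0.004, -0.004]
contact_force: [0.6, -0.1, -0.0]
gripper_width: 0.0852
time_s: 8.65
tool_pos: [0.5404, 0.1192, 0.3026]
eef_rot: [3.141, 0.004, -0.005]
contact_force: [0.0, -0.2, 0.5]
gripper_width: 0.0855
bore [ 0.5432 -0.1967  0.09  ]
rows shift cm [1.94, -2.1, 0.25] turn -0.006 | t 8.7 tcp [0.5405, 0.1191, 0.3026] rpy [3.141, 0.004, -0.006] F [-0.1, -0.1, 0.7] w 0.0853
201 95 [274.55729925 163.15959224] [269.74598245 152.11498364]
```

View pics/w4c.png

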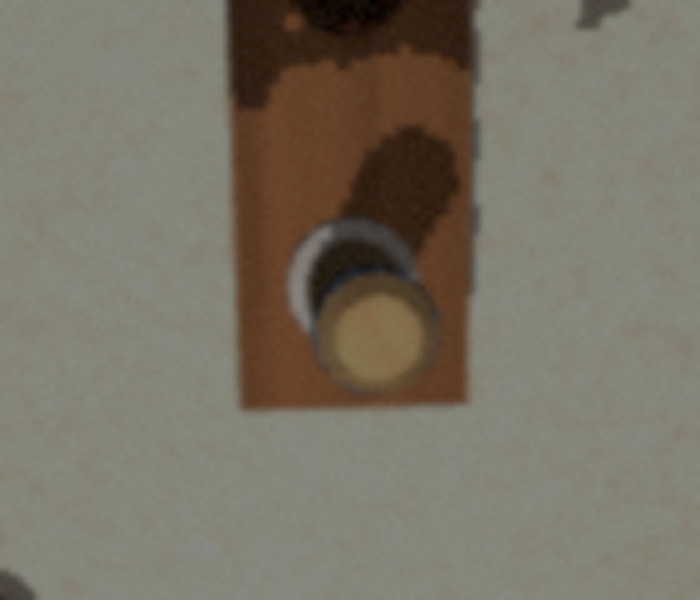

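```bash
python3 -c "
from h import *
c=load('w4');print(plane(c,(276.6,162.6),.176).round(4),plane(c,(271.4,151.6),.084).round(4))"
python3 -m creep '[{"claw":0,"translation":[1,-1,1],"turn":0},{"claw":0,"translation":[2.1,-2.1,2],"turn":0},{"claw":0,"translation":[2.1,-2.1,3],"turn":0},{"claw":0,"translation":[2.1,-2.1,6],"turn":0},{"claw":0,"translation":[2.1,-2.1,9],"turn":0},{"claw":0,"translation":[2.1,-2.1,12],"turn":0},{"claw":0,"translation":[2.1,-2.1,14.5],"turn":0},{"claw":0,"translation":[2.1,-2.1,16],"turn":0},{"claw":0,"translation":[2.1,-2.1,16.6],"turn":0},{"claw":0,"translation":[2.1,-2.1,16.6],"turn":0}]'
python3 -c "
from h import *
go(.562,.1405,.136)"
```

```text
[0.5621 0.1406 0.176 ] [0.5622 0.1407 0.084 ]
time_s: 9.7
tool_pos: [0.5604, 0.1398, 0.1352]
eef_rot: [3.14, 0.006, -0.006]
contact_force: [0.9, -0.3, 0.8]
gripper_width: 0.0856
rows shift cm [0.16, -0.07, -0.08] turn -0.006 | t 9.7 tcp [0.5604, 0.1398, 0.1352] rpy [3.14, 0.006, -0.006] F [0.9, -0.3, 0.8] w 0.0856
```

```bash
python3 -m creep '[{"claw":0.3,"translation":[0.1,-0.07,0],"turn":0},{"claw":0.5,"translation":[0.1,-0.07,0],"turn":0},{"claw":0.7,"translation":[0.1,-0.07,0],"turn":0},{"claw":1,"translation":[0.1,-0.07,0],"turn":0},{"claw":1,"translation":[0.1,-0.07,0],"turn":0},{"claw":1,"translation":[0.1,-0.07,0],"turn":0},{"claw":1,"translation":[0.1,-0.07,0],"turn":0}]' 40
python3 -c "
from h import *
go(.562,.1405,.135)"
```

```text
time_s: 10.4
tool_pos: [0.562, 0.1406, 0.1358]
eef_rot: [3.141, 0.005, -0.006]
contact_force: [1.6, -0.5, 2.7]
gripper_width: 0.0251
rows shift cm [-0.0, 0.01, 0.08] turn -0.006 | t 10.4 tcp [0.562, 0.1406, 0.1358] rpy [3.141, 0.005, -0.006] F [1.6, -0.5, 2.7] w 0.0251
```

```bash
python3 -m creep '[{"claw":1,"translation":[0,0,-0.5],"turn":0},{"claw":1,"translation":[0,0,-1.5],"turn":0},{"claw":1,"translation":[0,0,-3],"turn":0},{"claw":1,"translation":[0,0,-4.5],"turn":0},{"claw":1,"translation":[0,0,-6],"turn":0},{"claw":1,"translation":[0,0,-7.5],"turn":0},{"claw":1,"translation":[0,0,-9],"turn":0},{"claw":1,"translation":[0,0,-10.2],"turn":0},{"claw":1,"translation":[0,0,-10.8],"turn":0},{"claw":1,"translation":[0,0,-10.8],"turn":0}]'
python3 -c "
from h import *
c=wrist('w5'); go(.542,-.196,.245)
o,p,R=st(); q=proj(c,p+[0,0,.0403]); x,y=(q-[50,60]).astype(int); print(q,x,y)
cv2.imwrite('pics/w5c.png',cv2.resize(c['frame'][y:y+110,x:x+100,::-1],None,fx=5,fy=5,interpolation=cv2.INTER_CUBIC))"
```

```text
time_s: 11.4
tool_pos: [0.5628, 0.1408, 0.2447]
eef_rot: [3.141, 0.003, -0.006]
contact_force: [0.1, -0.1, -0.3]
gripper_width: 0.0249
rows shift cm [-1.85, 33.68, -0.08] turn -0.006 | t 11.45 tcp [0.5624, 0.1406, 0.2438] rpy [3.141, 0.005, -0.006] F [-0.3, -0.8, -1.6] w 0.025
[255.26077178 270.4523964 ] 205 210
```

View pics/w5c.png

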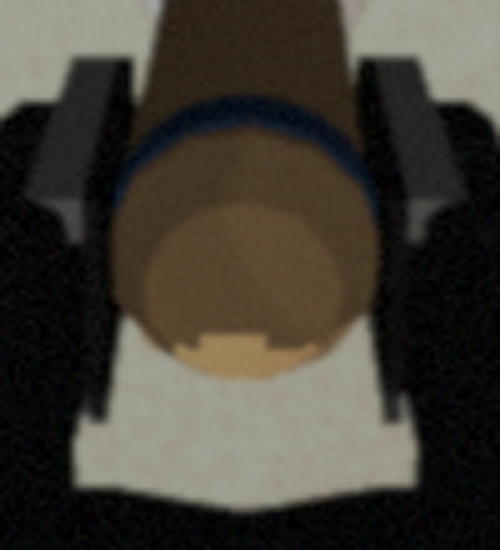

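```bash
python3 -m creep '[{"claw":1,"translation":[0,1.5,0],"turn":0},{"claw":1,"translation":[-0.3,5,0],"turn":0},{"claw":1,"translation":[-0.5,9,0],"turn":0},{"claw":1,"translation":[-0.7,13,0],"turn":0},{"claw":1,"translation":[-0.9,17,0],"turn":0},{"claw":1,"translation":[-1.1,21,0],"turn":0},{"claw":1,"translation":[-1.3,25,0],"turn":0},{"claw":1,"translation":[-1.5,29,0],"turn":0},{"claw":1,"translation":[-1.75,32.2,0],"turn":0},{"claw":1,"translation":[-1.75,33.7,0],"turn":0}]'
python3 -m creep '[{"claw":1,"translation":[0,0,0],"turn":0},{"claw":1,"translation":[0,0,0],"turn":0},{"claw":1,"translation":[0,0,0],"turn":0}]'
python3 -c "
from h import *
go(.543,-.1963,.205)
c=wrist('w6'); x,y=205,80
cv2.imwrite('pics/w6c.png',cv2.resize(c['frame'][y:y+200,x-30:x+150,::-1],None,fx=3,fy=3,interpolation=cv2.INTER_CUBIC))"
```

```text
time_s: 12.45
tool_pos: [0.5416, -0.1996, 0.2433]
eef_rot: [3.14, 0.007, -0.009]
contact_force: [0.0, -0.3, -1.3]
gripper_width: 0.0249
time_s: 12.75
tool_pos: [0.5415, -0.1984, 0.243]
eef_rot: [3.141, 0.007, -0.008]
contact_force: [-0.0, 0.1, -1.5]
gripper_width: 0.0252
rows shift cm [0.18, -0.22, 3.8] turn -0.008 | t 12.75 tcp [0.5415, -0.1984, 0.243] rpy [3.141, 0.007, -0.008] F [-0.0, 0.1, -1.5] w 0.0252
```

View pics/w6c.png

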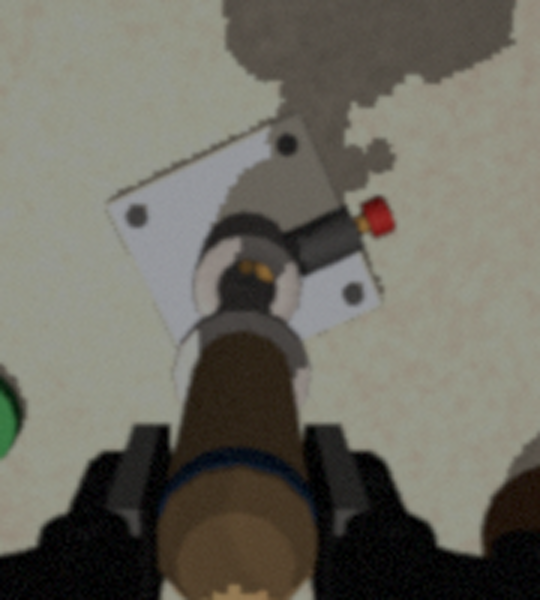

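The wrist view shows the post vertical above the holder, the rim centre at pixel (257,174) and the button at (300,152). The jar and the cap are untouched.

```bash
python3 -c "
from h import *
c=load('w6'); print('bore',plane(c,(257.3,174),.09).round(4)); print(proj(c,(.5415,-.1984,.186)),'collar pred', plane(c,(255.9,203),.191).round(4))"
python3 -m creep '[{"claw":1,"translation":[0.1,-0.1,0],"turn":0},{"claw":1,"translation":[0.17,-0.2,0.2],"turn":0},{"claw":1,"translation":[0.17,-0.2,0.5],"turn":0},{"claw":1,"translation":[0.17,-0.2,1],"turn":0},{"claw":1,"translation":[0.17,-0.2,1.5],"turn":0},{"claw":1,"translation":[0.17,-0.2,2],"turn":0},{"claw":1,"translation":[0.17,-0.2,2.2],"turn":0},{"claw":1,"translation":[0.17,-0.2,2.2],"turn":0}]'
python3 -c "
from h import *
go(.543,-.1963,.205)"
```

```text
bore [ 0.5432 -0.1942  0.09  ]
[255.84134815 203.64850488] collar pred [ 0.5416 -0.1963  0.191 ]
time_s: 13.6
tool_pos: [0.5429, -0.1963, 0.2206]
eef_rot: [3.141, 0.008, -0.007]
contact_force: [0.3, 0.2, -0.9]
gripper_width: 0.0244
rows shift cm [0.02, -0.0, 1.56] turn -0.007 | t 13.6 tcp [0.5429, -0.1963, 0.2206] rpy [3.141, 0.008, -0.007] F [0.3, 0.2, -0.9] w 0.0244
```

```bash
python3 -m creep '[{"claw":1,"translation":[0,-0.05,0.3],"turn":0},{"claw":1,"translation":[0,-0.05,0.6],"turn":0},{"claw":1,"translation":[0,-0.05,0.9],"turn":0},{"claw":1,"translation":[0,-0.05,1.2],"turn":0},{"claw":1,"translation":[0,-0.05,1.2],"turn":0}]'
python3 -m creep '[{"claw":1,"translation":[0,0,0.2],"turn":0},{"claw":1,"translation":[0,0,0.4],"turn":0},{"claw":1,"translation":[0,0,0.6],"turn":0},{"claw":1,"translation":[0,0,0.8],"turn":0},{"claw":1,"translation":[0,0,0.8],"turn":0}]'
```

```text
time_s: 14.1
tool_pos: [0.5426, -0.1957, 0.2081]
eef_rot: [3.142, 0.009, -0.007]
contact_force: [-1.0, -0.1, -1.6]
gripper_width: 0.0249
time_s: 14.6
tool_pos: [0.5423, -0.1957, 0.1997]
eef_rot: [-3.142, 0.01, -0.007]
contact_force: [0.3, -0.6, -1.4]
gripper_width: 0.025
```

```bash
python3 -m creep '[{"claw":1,"translation":[0.05,0,0.2],"turn":0},{"claw":1,"translation":[0.05,0,0.4],"turn":0},{"claw":1,"translation":[0.05,0,0.6],"turn":0},{"claw":1,"translation":[0.05,0,0.8],"turn":0},{"claw":1,"translation":[0.05,0,0.8],"turn":0}]'
python3 -m creep '[{"claw":1,"translation":[0,0,0.15],"turn":0},{"claw":1,"translation":[0,0,0.3],"turn":0},{"claw":1,"translation":[0,0,0.45],"turn":0},{"claw":1,"translation":[0,0,0.6],"turn":0},{"claw":1,"translation":[0,0,0.6],"turn":0}]'
```

```text
time_s: 15.1
tool_pos: [0.5426, -0.1956, 0.1913]
eef_rot: [-3.141, 0.01, -0.007]
contact_force: [-0.1, -0.0, -1.2]
gripper_width: 0.0247
time_s: 15.6
tool_pos: [0.5425, -0.1959, 0.186]
eef_rot: [3.141, 0.01, -0.007]
contact_force: [-1.9, -0.6, 4.5]
gripper_width: 0.0253
```

```bash
python3 -m creep '[{"claw":1,"translation":[0,0,0.1],"turn":0},{"claw":1,"translation":[0,0,0.2],"turn":0},{"claw":1,"translation":[0,0,0.3],"turn":0},{"claw":1,"translation":[0,0,0.3],"turn":0}]'
python3 -m creep '[{"claw":1,"translation":[0,0,0.1],"turn":0},{"claw":1,"translation":[0,0,0.2],"turn":0},{"claw":1,"translation":[0,0,0.3],"turn":0},{"claw":1,"translation":[0,0,0.3],"turn":0}]'
```

```text
time_s: 16.0
tool_pos: [0.5426, -0.1962, 0.1843]
eef_rot: [3.14, 0.009, -0.007]
contact_force: [-2.0, 0.4, 7.7]
gripper_width: 0.0247
time_s: 16.4
tool_pos: [0.5426, -0.1965, 0.1826]
eef_rot: [3.139, 0.008, -0.007]
contact_force: [-2.8, 0.0, 7.0]
gripper_width: 0.0247
```

```bash
python3 -m creep '[{"claw":1,"translation":[0,0,0.15],"turn":0},{"claw":1,"translation":[0,0,0.3],"turn":0},{"claw":1,"translation":[0,0,0.4],"turn":0},{"claw":1,"translation":[0,0,0.4],"turn":0}]'
python3 -m creep '[{"claw":1,"translation":[0,0,0.1],"turn":0},{"claw":1,"translation":[0,0,0.2],"turn":0},{"claw":1,"translation":[0,0,0.3],"turn":0},{"claw":1,"translation":[0,0,0.3],"turn":0}]'
```

```text
time_s: 16.8
tool_pos: [0.5426, -0.1966, 0.1792]
eef_rot: [3.139, 0.007, -0.007]
contact_force: [-2.3, -0.3, 5.9]
gripper_width: 0.0249
time_s: 17.2
tool_pos: [0.5427, -0.1967, 0.1775]
eef_rot: [3.138, 0.006, -0.007]
contact_force: [-2.5, -0.6, 8.0]
gripper_width: 0.0248
```

```bash
for i in 1; do python3 -m creep '[{"claw":1,"translation":[0,0,0.1],"turn":0},{"claw":1,"translation":[0,0,0.2],"turn":0},{"claw":1,"translation":[0,0,0.3],"turn":0},{"claw":1,"translation":[0,0,0.3],"turn":0}]'; done
python3 -m creep '[{"claw":1,"translation":[0,0,0.1],"turn":0},{"claw":1,"translation":[0,0,0.2],"turn":0},{"claw":1,"translation":[0,0,0.25],"turn":0},{"claw":1,"translation":[0,0,0.25],"turn":0}]'
```

```text
time_s: 17.6
tool_pos: [0.5426, -0.1967, 0.1753]
eef_rot: [3.138, 0.006, -0.007]
contact_force: [-2.0, 0.3, 5.4]
gripper_width: 0.0252
time_s: 18.0
tool_pos: [0.5425, -0.1967, 0.1738]
eef_rot: [3.138, 0.005, -0.007]
contact_force: [-2.3, 0.8, 6.9]
gripper_width: 0.0249
```

```bash
python3 -m creep '[{"claw":1,"translation":[0,0,0.1],"turn":0},{"claw":1,"translation":[0,0,0.2],"turn":0},{"claw":1,"translation":[0,0,0.25],"turn":0},{"claw":1,"translation":[0,0,0.25],"turn":0}]'
python3 -m creep '[{"claw":1,"translation":[0,0,0.1],"turn":0},{"claw":1,"translation":[0,0,0.2],"turn":0},{"claw":1,"translation":[0,0,0.25],"turn":0},{"claw":1,"translation":[0,0,0.25],"turn":0}]'
```

```text
time_s: 18.4
tool_pos: [0.5425, -0.1967, 0.1721]
eef_rot: [3.138, 0.005, -0.007]
contact_force: [-2.9, 0.2, 5.8]
gripper_width: 0.0247
time_s: 18.8
tool_pos: [0.5425, -0.1967, 0.1707]
eef_rot: [3.137, 0.004, -0.007]
contact_force: [-2.2, -0.2, 7.6]
gripper_width: 0.0257
```

```bash
python3 -m creep '[{"claw":1,"translation":[0,0,0.1],"turn":0},{"claw":1,"translation":[0,0,0.2],"turn":0},{"claw":1,"translation":[0,0,0.25],"turn":0},{"claw":1,"translation":[0,0,0.25],"turn":0}]'
```

```text
time_s: 19.2
tool_pos: [0.5424, -0.1967, 0.169]
eef_rot: [3.137, 0.004, -0.007]
contact_force: [-2.2, -0.1, 6.0]
gripper_width: 0.0248
```

```bash
python3 -m creep '[{"claw":1,"translation":[0,0,0.1],"turn":0},{"claw":1,"translation":[0,0,0.2],"turn":0},{"claw":1,"translation":[0,0,0.25],"turn":0},{"claw":1,"translation":[0,0,0.25],"turn":0}]'
python3 -m creep '[{"claw":1,"translation":[0,0,0.1],"turn":0},{"claw":1,"translation":[0,0,0.2],"turn":0},{"claw":1,"translation":[0,0,0.25],"turn":0},{"claw":1,"translation":[0,0,0.25],"turn":0}]'
```

```text
time_s: 19.6
tool_pos: [0.5424, -0.1967, 0.1676]
eef_rot: [3.137, 0.003, -0.007]
contact_force: [-2.2, 0.3, 7.9]
gripper_width: 0.0248
time_s: 20.0
tool_pos: [0.5423, -0.1967, 0.1662]
eef_rot: [3.137, 0.002, -0.007]
contact_force: [-2.5, 0.6, 9.7]
gripper_width: 0.0247
```

```bash
python3 -m creep '[{"claw":1,"translation":[0,0,0.1],"turn":0},{"claw":1,"translation":[0,0,0.2],"turn":0},{"claw":1,"translation":[0,0,0.25],"turn":0},{"claw":1,"translation":[0,0,0.25],"turn":0}]'
python3 -m creep '[{"claw":1,"translation":[0,0,0.1],"turn":0},{"claw":1,"translation":[0,0,0.2],"turn":0},{"claw":1,"translation":[0,0,0.25],"turn":0},{"claw":1,"translation":[0,0,0.25],"turn":0}]'
```

```text
time_s: 20.4
tool_pos: [0.5423, -0.1967, 0.1649]
eef_rot: [3.136, 0.002, -0.007]
contact_force: [-2.2, 0.4, 8.2]
gripper_width: 0.0251
time_s: 20.8
tool_pos: [0.5423, -0.1967, 0.1636]
eef_rot: [3.136, 0.001, -0.007]
contact_force: [-3.4, 0.0, 8.4]
gripper_width: 0.0247
```

```bash
python3 -m creep '[{"claw":1,"translation":[0,0,0.1],"turn":0},{"claw":1,"translation":[0,0,0.2],"turn":0},{"claw":1,"translation":[0,0,0.25],"turn":0},{"claw":1,"translation":[0,0,0.25],"turn":0}]'
```

```text
time_s: 21.2
tool_pos: [0.5423, -0.1968, 0.1628]
eef_rot: [3.136, 0.0, -0.007]
contact_force: [-3.1, 0.3, 10.8]
gripper_width: 0.0249
```

```bash
python3 -m creep '[{"claw":1,"translation":[0,0,0.1],"turn":0},{"claw":1,"translation":[0,0,0.2],"turn":0},{"claw":1,"translation":[0,0,0.25],"turn":0},{"claw":1,"translation":[0,0,0.25],"turn":0}]'
```

```text
time_s: 21.6
tool_pos: [0.5423, -0.1968, 0.1627]
eef_rot: [3.135, -0.001, -0.007]
contact_force: [-4.1, 0.7, 15.0]
gripper_width: 0.025
```

```bash
python3 -m creep '[{"claw":1,"translation":[0,0,0.1],"turn":0},{"claw":1,"translation":[0,0,0.1],"turn":0}]' 20
python3 -m creep '[{"claw":0.6,"translation":[0,0,0.08],"turn":0},{"claw":0.3,"translation":[0,0,0.08],"turn":0},{"claw":0.2,"translation":[0,0,0.08],"turn":0},{"claw":0,"translation":[0,0,0.05],"turn":0},{"claw":0,"translation":[0,0,0],"turn":0},{"claw":0,"translation":[0,0,0],"turn":0}]'
python3 -c "
from h import *
go(.543,-.196,.1627)
c=eyes.read_camera('scene'); np.savez('scene2.npz',**{k:c[k] for k in('K','R','t','frame')})
w=wrist('w7')
a=cv2.resize(c['frame'][130:215,170:280,::-1],None,fx=4,fy=4,interpolation=cv2.INTER_CUBIC)
b=cv2.resize(w['frame'][120:384,120:400,::-1],None,fx=1.25,fy=1.25)
cv2.imwrite('pics/v7.png',np.hstack([a[:330],b[:330]]))"
```

```text
time_s: 21.8
tool_pos: [0.5421, -0.1967, 0.1627]
eef_rot: [3.135, -0.001, -0.007]
contact_force: [-3.1, 0.7, 8.6]
gripper_width: 0.0249
time_s: 22.4
tool_pos: [0.5422, -0.1968, 0.1627]
eef_rot: [3.135, -0.002, -0.007]
contact_force: [-0.3, -0.9, 0.4]
gripper_width: 0.0852
rows shift cm [0.08, -0.08, 0.0] turn -0.007 | t 22.4 tcp [0.5422, -0.1968, 0.1627] rpy [3.135, -0.002, -0.007] F [-0.3, -0.9, 0.4] w 0.0852
```

View pics/v7.png

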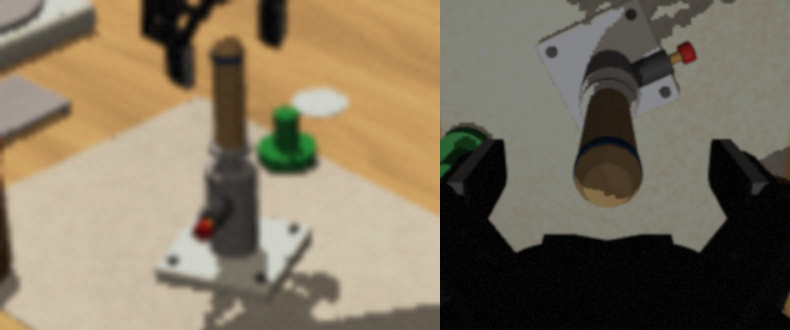

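The scene crop shows the post upright in the sleeve, its collar a little above the rim, with the cap knob up beside it. The wrist view shows the jaws open and clear. I'll back off and check the height.

```bash
python3 -m creep '[{"claw":0,"translation":[0.08,0,-1],"turn":0},{"claw":0,"translation":[0.08,0,-3],"turn":0},{"claw":0,"translation":[0.08,0,-6],"turn":0},{"claw":0,"translation":[0.08,0,-9],"turn":0},{"claw":0,"translation":[0.08,0,-12],"turn":0},{"claw":0,"translation":[0,0,-14],"turn":0},{"claw":0,"translation":[-4,4,-14],"turn":0},{"claw":0,"translation":[-8,8,-14],"turn":0},{"claw":0,"translation":[-12,10,-14],"turn":0},{"claw":0,"translation":[-12,10,-14],"turn":0}]'
python3 -m creep '[{"claw":0,"translation":[0,0,0],"turn":0},{"claw":0,"translation":[0,0,0],"turn":0},{"claw":0,"translation":[0,0,0],"turn":0}]'
python3 -c "
from h import *
go(.543,-.196,.1627)
im=[]
for n in('scene','top'):
    c=eyes.read_camera(n); np.savez(n+'3.npz',**{k:c[k] for k in('K','R','t','frame')})
S,T=load('scene3'),load('top3')
X=np.array([.5425,-.1965,0])
for z in(.193,.203,.213): print(z,proj(S,X+[0,0,z]),proj(T,X+[0,0,z]))
for z in(.09,.105,.111): print(z,proj(S,X+[0,0,z]))
cv2.imwrite('pics/v8.png',np.vstack([cv2.resize(S['frame'][130:215,180:270,::-1],None,fx=6,fy=6,interpolation=cv2.INTER_CUBIC)[:,:500],]))
d=cv2.absdiff(load('top')['frame'],T['frame']).max(2); k=cv2.connectedComponentsWithStats((d>60).astype(np.uint8))
print([s.tolist() for s in k[2][1:] if s[4]>12])"
```

```text
time_s: 23.5
tool_pos: [0.4177, -0.297, 0.3045]
eef_rot: [3.133, -0.001, -0.011]
contact_force: [-0.1, 0.1, 0.4]
gripper_width: 0.0857
time_s: 23.8
tool_pos: [0.4188, -0.2964, 0.3046]
eef_rot: [3.133, -0.002, -0.01]
contact_force: [0.4, -0.4, 0.0]
gripper_width: 0.0854
rows shift cm [12.3, -10.28, 14.13] turn -0.01 | t 23.8 tcp [0.4188, -0.2964, 0.3046] rpy [3.133, -0.002, -0.01] F [0.4, -0.4, 0.0] w 0.0854
0.193 [226.11845307 142.24389145] [315.63417658 193.01917155]
0.203 [225.99031754 139.31456727] [316.04697591 192.44101825]
0.213 [225.86114821 136.36160918] [316.46612263 191.85397502]
0.09 [227.38093089 171.10557296]
0.105 [227.20332919 167.04539568]
0.111 [227.13171047 165.40811028]
[[325, 184, 61, 78, 659], [313, 191, 7, 15, 45], [338, 191, 44, 66, 138], [356, 195, 65, 83, 1571], [413, 208, 6, 6, 16], [425, 215, 3, 6, 14], [391, 227, 29, 46, 94], [349, 255, 20, 15, 77], [318, 267, 32, 24, 406], [298, 275, 17, 9, 42], [224, 276, 84, 74, 3029], [395, 280, 6, 5, 15], [421, 289, 83, 30, 1319], [362, 293, 17, 21, 120], [290, 301, 20, 18, 183], [272, 321, 71, 61, 1345], [328, 338, 77, 46, 2205], [194, 340, 22, 44, 284], [498, 344, 10, 10, 63], [221, 351, 9, 14, 50], [229, 362, 5, 9, 16], [232, 363, 17, 21, 226], [406, 371, 2, 13, 17], [247, 376, 12, 8, 58], [213, 378, 7, 6, 21]]
```

View pics/v8.png

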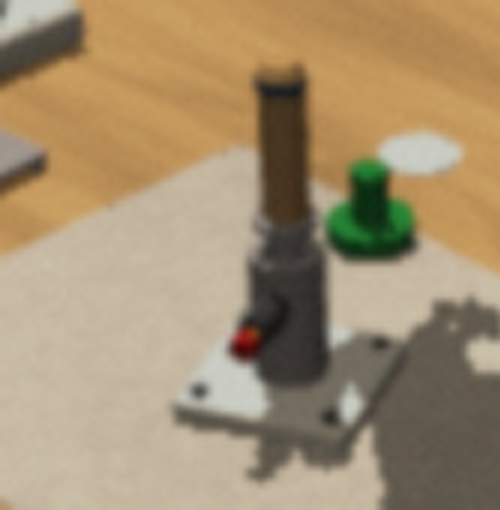

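The post top is at scene pixel (226.8,142). Given the roughly 3 px low offset this camera also showed at the block, that puts it at z ≈ 0.203, which matches bottoming 51 mm deep with no slip in the grip. The cap stands clear.

```bash
python3 -c "
from workcell import workorder
print(workorder.hand_in())"
```

```text
the job is handed in; nothing more can be done
None
```

The job is done and handed in at about 24 s on the robot's clock; the hand-in gave no verdict.

- **Cap:** I lifted the green cap off the holder and stood it knob up on the table at about (0.40, -0.28), roughly 16 cm from the holder. Pictures taken afterwards show it upright and clear.
- **Post:** I drew the cutter post from the block and eased it past the plunger in short, compliant pushes of about 6–8 N. It stopped 51 mm below the rim: the last push moved it only 0.1 mm while the force rose to 15 N. I then eased off and let go.

**Last checks**
- The post stands upright in the holder, with its top at about 203 mm. That agrees with the arm's depth reading, so it did not slip in the grip. It relies on correcting for the scene camera, which had read about 3 px low on the post in the block.
- The gripper is open and well clear, and the force reading is near zero.
- The pin touch was faint: only 1–2 N of extra force from about 4 mm above the stop. I therefore judged bottoming by the steep force rise.
- I compared the before and after top views for moved objects. The arm and its shadow dominated the differences. No other change stood out, but the brush, scraper, bowl and other items were not checked one by one.

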